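Close up the dust-extractor housing and hold its cover down

ROBOT

A 7-joint arm with a two-finger parallel gripper is mounted at the origin on the work surface. World frame = base frame: x ahead of the robot, y to its left, z up, the work surface at z = 0. Lengths are in m, angles in rad, forces in N, time in s.
With the tool pointing down it reaches from about 0.425 to 1.025 m from the base axis. Payload 9.4 kg.
Tool frame: the origin (TCP) lies between the finger pads; the fingertips stand r.finger_overhang ahead of it and the grasp point (between the pads) lies 8 mm behind it (r.finger_overhang is the distance from the TCP to the fingertips, in m); z points along the fingers, y is the line along which they close (so a half turn about z gives the same grasp; the last joint's range is limited). The gripper opens to 93 mm and grips with 3 to 60 N. Pads are 15 mm wide; open, the fingers measure 128 mm over their backs; the gripper's body (75 mm by 188 mm) begins 65 mm behind the grasp point.
Start: joints at [1.145, 0.599, -0.003, 1.599, 0.002, 0.943, -0.08], TCP at [0.248, -0.681, 0.23] pointing down, gripper open.
Joint ranges: [-2.57, 2.57], [-0.35, 1.97], [-1.29, 1.29], [0.11, 2.56], [-1.05, 4.19], [0.11, 1.86], [-2.63, 2.63]. Speed limits (rad/s): [2.22, 2.22, 3.01, 3.01, 3.14, 3.14, 3.14].

INTERFACE

Orientations are given as a unit quaternion [w, x, y, z].
In Python, from plant import r, imaging gives the robot as it stands.
- The arm moves only by the tool move_arm, never from a script. Its argument "commands" is a list of rows, each a list of 7 numbers: the shift along the tool's x, y, z in units of 25 mm (1.0 is 25 mm), then the turn, a rotation vector about the tool's x, y, z in units of 8 degrees (1.0 is 8 degrees), then the closure in counts, from 0 (fully open) to 255 (shut). In form: [[dx, dy, dz, rx, ry, rz, fingers], ...]. A call has 1 to 12 rows; each row shifts and turns the commanded pose from where the row before left it, along the tool's axes as they then stand; what a row does not reach is not made up. A row lasts 1/10 s, in which the tool goes at most 50 mm and 8.59 degrees, less where a joint would pass 70% of its speed; a pose out of reach is approached as far as the arm can. A call is refused whole if a number of a shift passes 1 or a number of a turn 1, either way. A call with a gripper value outside its range is refused whole. The fingers move at their own pace and stop on an object; the grip force is fixed at half the most. Time passes only in rows, so rows that do not move let the fingers close. It gives the time, the measured TCP pose, the force, the opening and the grip force at its end, in the units of the state.
- r.state(): the state, without advancing time (a new reading comes with each control period).
- imaging.snapshot(name): name is "scene" or "top" or "wrist"; returns (picture, depth): 384x512x3 uint8, red, green, blue; 384x512 float32, m along the optical axis (not along the pixel's ray), 0 where there is no reading.
- imaging.camera_model(name): a dict with "fx", "fy", "cx", "cy" (pixels), "R" (3x3) and "t" (3): a world point X has camera coordinates R X + t. Camera axes: x right, y down, z forward; pixel columns grow to the right and rows downward; lengths in m; the calibration is good to about 2 mm. A picture is of the moment at which its call begins: read the wrist's pose just before it. camera_model takes no time and is no camera call; for the wrist camera it gives the pose at the moment of the call.
- r.close_job(): hands the job in; it is judged then, once.
The state is a dict: "clock": time; "qpos": joint angles; "qvel": joint speeds; "effort": joint torques, N m; "tool_pos": TCP position; "eef_rot": TCP orientation; "wrist_force": force on the tool from outside, world axes, zero at the start; "wrist_torque": the same for the moment, N m; "opening": finger opening in m; "grasp_force": force on a finger pad.
Only numpy, scipy, OpenCV 4.12 (cv2) and the standard library are available. Lean on these libraries where they do the work, as an engineer would, in place of code of your own. Each camera call takes 0.05 s, during which the arm holds its last target. There are 200 camera calls.

TASK

Hang the ear defenders that were left standing on the grey cover of the green dust-extractor housing over the steel rail, and let go of them. Then turn the cover's yellow wing fastener clockwise until it lines up with the two red slot marks on the cover, and push the sprung cover down until it is fully home, flush with the green rim. Finish still holding the cover pressed home, so that I can put in the corner screws; do not knock the paint tin, wood offcut or marker pen about.

Things in the scene. Friction and masses are not known exactly. Their poses are not given: they have to be found in the camera images.
- housing: Green steel box of a bench dust extractor, fixed to the bench, 200 (x) x 260 (y) x 90 mm high; origin at the centre of its underside. Its open top is a frame whose rim (90 mm up) surrounds the grey cover.
- cover_top (a point): Centre of the cover's top face. The cover is a grey steel plate, 170 (x) x 220 (y) x 6 mm, set in the housing's rim and sharing the housing's axes; a sprung gasket holds it 8 mm proud of the rim. Two red stripes on it, along its x axis either side of the fastener, mark the direction of the slot in the frame below.
- cover (a joint): How far the cover is pushed down: 0 = sprung up, 8 mm proud of the rim; 0.008 m = fully home on the frame, top flush with the rim. The push needed grows from about 4 to 12 N; it springs back when let go. While the fastener is not lined up with the red stripes, a key under it stands on the frame and stops the cover after about 2.5 mm.
- fastener_grip (a point): Centre of the yellow wing of the quarter-turn fastener, which turns on the cover's centre about an upright axis and moves down with the cover. The wing is an upright bar 40 mm long (point's x), 13 mm thick (y), 30 mm tall (z, +-15 mm about this point). Under it a black disc, 42 mm across and 6 mm thick, lies on the cover.
- fastener (a joint): Angle of the wing, rad: 0 = lined up with the red stripes (its key then fits the slot, about 0.13 rad of play either way); positive = counter-clockwise seen from above. Starts at 0.75 to 1.4, so turn it clockwise by that much; stops at -0.6 and 1.6. A light friction (0.06 N m) keeps it where it is left.
- muffs_pad (a point): Centre of the black crown pad of the ear defenders, 24 (x) x 50 (y) x 24 mm (z), the place to pinch, across its x faces. Its underside, 12 mm below this point, is to lie on the rail, which then passes through the arch along this point's x axis. The undersides of the ear cups are 113 mm below this point.
- rail_mid (a point): Middle of the bar of the steel rail, fixed to the bench: a straight round bar 16 mm thick and 280 mm long along this point's y axis, its centre line 160 mm above the bench, on an upright post at either end. The ear defenders go over it between the posts.
- tin: Blue paint tin, 100 mm across, 110 mm high; origin at the centre of its underside. Leave alone.
- offcut: Pale wood offcut, 80 x 110 x 35 mm; origin at the centre of its underside. Leave alone.
- pen: Grey and blue marker pen, about 125 mm long along its x axis, 13 mm thick; origin at its underside. Leave alone.
- muffs: Ear defenders, about 0.2 kg: a rigid arch 125 mm high, 166 mm wide (y), standing on two red cups, at first on the cover, straddling the fastener. Origin midway between the cups, level with their undersides. Cups 60 (x) x 30 (y) x 70 mm (z), centred 68 mm either side; thin wires join them to the crown pad.
Mind the look-alikes: they are no part of the job. There is more than one size of the muffs; the one meant has the size given above.

How it is judged:
By the outcome, as a careful person would: the job done as asked, in the order asked, and still so for the second after the job is handed in, while the arm keeps its last pose, push and grip.
It also fails if it takes over 56 s, if anything falls off the work surface, if the arm or the gripper's body presses on something with over 40 N, if the wrist force passes 120 N, or if a joint passes its speed limit or range.

## Working session

There is one attempt and no reset: what is moved stays moved. The work goes in short steps, Python scripts to look and compute and a tool call to move; the robot and the scene stay as the last step left them, time stands still between calls to the robot, and variables do not carry over. Pictures are saved under pics/ and viewed, at most 10 in all, crops included, and the job is handed in when it is done.

Besides the shell and the picture viewer there is one more tool, called by a JSON object that holds its "op" and its "data", one argument or row to a line. move_arm: Moves the arm, as the interface text tells. Its arguments: {"type":"object","properties":{"commands":{"type":"array","items":{"type":"array","items":{"type":"number"}}}},"required":["commands"]}

```bash
ls; mkdir -p pics; cat > h.py <<'E'
import numpy as np, cv2
from plant import r, imaging
def snap(n):
    m=imaging.camera_model(n); p,d=imaging.snapshot(n); return p,d,m
def save(f,p): cv2.imwrite('pics/'+f,cv2.cvtColor(p,cv2.COLOR_RGB2BGR))
def pts(d,m):
    v,u=np.mgrid[:d.shape[0],:d.shape[1]]
    c=np.stack([(u-m['cx'])/m['fx']*d,(v-m['cy'])/m['fy']*d,d],-1)
    return (c-m['t'])@m['R']
E
python3 - <<'E'
from h import *
a=snap('scene');b=snap('top')
print(r.finger_overhang, r.state())
np.savez('s0.npz',**{k+n:x for n,s in (('scene',a),('top',b)) for k,x in zip('pd',s[:2])},xs=pts(a[1],a[2]),xt=pts(b[1],b[2]))
save('scene.png',a[0]);save('top.png',b[0])
print(a[2]['t'],b[2])
E
```

```text
pics
0.011 {'clock': 0.1, 'qpos': array([ 1.14532362,  0.60008125, -0.00254035,  1.59999902,  0.0018074 ,
        0.94289355, -0.07981123]), 'qvel': array([ 0.00145709, -0.00151562,  0.00149006, -0.00187672,  0.00092026,
       -0.00122782, -0.00088962]), 'effort': array([ 5.46456911e-03, -7.66551518e+01,  1.50247637e+00, -2.52935439e+01,
       -5.23059117e-02,  1.36073641e-02,  5.71931980e-05]), 'tool_pos': array([ 0.24761702, -0.68098524,  0.22883842]), 'eef_rot': array([-6.63949567e-04,  9.84828704e-01,  1.73527945e-01, -1.86281958e-04]), 'wrist_force': array([ 0.35670745,  0.28342478, -0.69364599]), 'wrist_torque': array([-0.02365854,  0.01860472, -0.02884909]), 'grasp_force': 0.0, 'opening': 0.09282661377571416}
[-0.47686996 -0.18127589  1.44202248] {'fx': 404.86226665774075, 'fy': 404.86226665774075, 'cx': 256.62867020867, 'cy': 192.71147804434966, 'R': array([[-0.02321606, -0.99971701,  0.00518775],
       [-0.98747918,  0.02212136, -0.15619061],
       [ 0.15603165, -0.00874893, -0.98771331]]), 't': array([-0.04429366,  0.58363805,  1.0352613 ])}
```

View pics/scene.png

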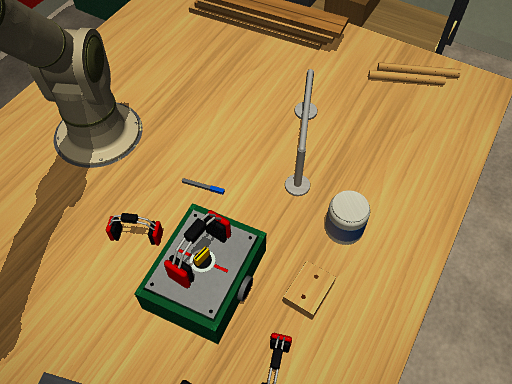

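View pics/top.png

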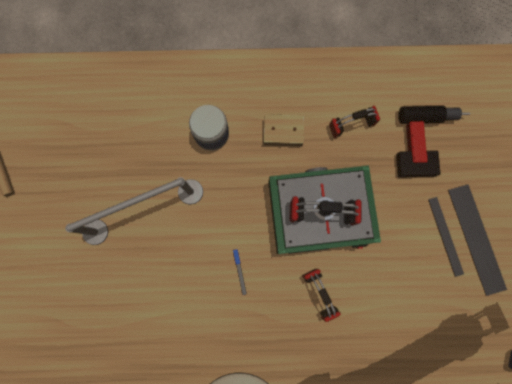

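The muffs meant are on the grey cover: scene (197,245), top (326,209). The look-alikes are at scene (134,228) and (280,355), which is top (322,296) and (355,121). They stand on the bench and look smaller. The rail is at top (75,228)–(185,183) and the tin at top (209,125).

```bash
python3 - <<'E'
from h import *
z=np.load('s0.npz')
def rect(P):
    c,s,a=cv2.minAreaRect((P[:,:2]*1000).astype(np.float32)); return np.round(c,1),np.round(s,1),round(a,1),len(P)
for k,pk in (('xt','ptop'),('xs','pscene')):
    X=z[k]; I=z[pk]; hsv=cv2.cvtColor(I,cv2.COLOR_RGB2HSV); H,S,V=[hsv[...,i].astype(int) for i in range(3)]
    reg=(X[...,0]>.3)&(X[...,0]<.85)
    near=lambda x,y,d:(np.hypot(X[...,0]-x,X[...,1]-y)<d)
    g=(H>50)&(H<90)&(S>120)&(X[...,2]>.08)&(X[...,2]<.1)
    G=X[g]; print(k,'green rim',rect(G),np.median(G[:,2]))
    c=G.mean(0)[:2]; c=np.array(cv2.minAreaRect((G[:,:2]*1000).astype(np.float32))[0])/1000
    print(' pad',rect(X[near(*c,.13)&(X[...,2]>.205)&(V<60)]), np.percentile(X[near(*c,.13)&(X[...,2]>.2)][:,2],[50,95]))
    red=((H<8)|(H>172))&(S>150)
    print(' cups',rect(X[red&near(*c,.14)&(X[...,2]>.125)]))
    st=red&near(*c,.1)&(X[...,2]>.09)&(X[...,2]<.105); print(' stripes',rect(X[st]),np.median(X[st],0))
    ye=(H>18)&(H<35)&(S>150)&near(*c,.06)&(X[...,2]>.1); print(' yellow',rect(X[ye]) if ye.sum()>4 else ye.sum(), np.median(X[ye][:,2]) if ye.sum() else 0)
    rr=(X[...,2]>.15)&(X[...,2]<.18)&(X[...,1]>.1)&(X[...,1]<.7)&reg; print(' rail',rect(X[rr]))
    P=X[rr][:,:2]; m=P.mean(0); w=np.linalg.svd(P-m,full_matrices=0)[2][0]; t=(P-m)@w; print('  ',m,w,m+w*t.min(),m+w*t.max())
    b=(X[...,2]>.1)&(X[...,2]<.12)&(X[...,0]>.6)&(X[...,1]>.0)&(X[...,1]<.3)&(S<80); print(' tin',rect(X[b]))
X=z['xt'];print(X[209,331],X[296,322],X[121,355])
E
```

```text
xt green rim (array([0., 0.]), array([0., 0.]), 0.0, 0) nan
  return _methods._mean(a, axis=axis, dtype=dtype,
  ret = ret.dtype.type(ret / rcount)
<stdin>:11: RuntimeWarning: Mean of empty slice.
  ret = um.true_divide(
Traceback (most recent call last):
IndexError: index -1 is out of bounds for axis 0 with size 0
```

```bash
python3 - <<'E'
from h import *
z=np.load('s0.npz')
np.set_printoptions(precision=3,suppress=True)
for k,p,P in (('xt','top',[(273,230),(290,225),(331,209),(326,228),(130,205),(208,122),(50,300),(300,249),(322,296)]),('xs','scene',[(250,235),(200,300),(197,228),(305,120),(348,200),(150,60),(134,217)])):
    for u,v in P: print(p,u,v,z[k][v,u],z['d'+p][v,u],z['p'+p][v,u],cv2.cvtColor(z['p'+p][v:v+1,u:u+1],cv2.COLOR_RGB2HSV)[0,0])
E
```

```text
top 273 230 [ 0.485 -0.101 -0.001] 1.1124095 [83 66 45] [ 17 117  83]
top 290 225 [ 0.49  -0.139  0.099] 1.0148678 [105 100  97] [ 11  19 105]
top 331 209 [ 0.514 -0.22   0.223] 0.89743674 [39 35 32] [13 46 39]
top 326 228 [ 0.481 -0.229  0.097] 1.0167832 [111  72  69] [  2  96 111]
top 130 205 [0.541 0.243 0.165] 0.9542732 [97 85 74] [14 60 97]
top 208 122 [0.76  0.064 0.109] 1.0457376 [143 143 132] [ 30  20 143]
top 50 300 [ 0.312  0.5   -0.001] 1.080368 [142 112  78] [ 16 115 142]
top 300 249 [ 0.43  -0.162  0.091] 1.0140373 [57 85 59] [62 84 85]
top 322 296 [ 0.315 -0.211  0.099] 0.98866487 [50 42 33] [16 87 50]
scene 250 235 [ 0.594 -0.122  0.099] 1.1373291 [143 144 133] [ 33  19 144]
scene 200 300 [ 0.58  -0.312  0.097] 1.0503535 [136 136 128] [ 30  15 136]
scene 197 228 [ 0.526 -0.22   0.221] 1.0069951 [21 22 20] [45 23 22]
scene 305 120 [0.566 0.203 0.17 ] 1.2446511 [173 171 159] [ 26  21 173]
scene 348 200 [0.753 0.077 0.108] 1.1836311 [198 193 174] [ 24  31 198]
scene 150 60 [-0.056  0.328  0.004] 1.6141336 [202 164  86] [ 20 146 202]
scene 134 217 [ 0.329 -0.218  0.1  ] 1.1627432 [20 18 20] [150  26  20]
```

```bash
python3 - <<'E'
from h import *
z=np.load('s0.npz')
np.set_printoptions(precision=4,suppress=True)
def rect(P):
    if len(P)<5: return len(P)
    c,s,a=cv2.minAreaRect((P[:,:2]*1000).astype(np.float32)); return np.round(c,1),np.round(s,1),round(a,1),len(P)
for k,pk in (('xt','ptop'),('xs','pscene')):
    X=z[k]; I=z[pk]; hsv=cv2.cvtColor(I,cv2.COLOR_RGB2HSV); H,S,V=[hsv[...,i].astype(int) for i in range(3)]
    near=lambda x,y,d:(np.hypot(X[...,0]-x,X[...,1]-y)<d)
    c=(.51,-.225); Z=X[...,2]
    g=(H>45)&(H<95)&(S>50)&(Z>.084)&(Z<.097)&near(*c,.2); print(k,'rim',rect(X[g]))
    cv=(S<45)&(V>60)&(Z>.094)&(Z<.103)&near(*c,.15); print(' cover',rect(X[cv]))
    pd=near(*c,.13)&(Z>.212); print(' pad',rect(X[pd]),np.median(X[pd],0))
    red=((H<6)|(H>172))&(S>90)
    cu=red&near(*c,.14)&(Z>.12); print(' cups',rect(X[cu]))
    st=red&near(*c,.1)&(Z>.092)&(Z<.104); P=X[st][:,:2]
    if len(P)>4: m=P.mean(0); w=np.linalg.svd(P-m,full_matrices=0)[2][0]; print(' stripes',len(P),m,np.degrees(np.arctan2(w[1],w[0])),np.degrees(np.arctan2(w[1],w[0]))+180)
    ye=(H>18)&(H<35)&(S>120)&near(*c,.06)&(Z>.105)&(Z<.15); print(' yellow',rect(X[ye]))
    rr=(Z>.155)&(Z<.18)&(X[...,1]>.05)&(X[...,1]<.6)&(X[...,0]>.35)&(X[...,0]<.8); P=X[rr][:,:2]
    m=P.mean(0); w=np.linalg.svd(P-m,full_matrices=0)[2][0]; t=(P-m)@w; print(' rail',m,w,m+w*t.min(),m+w*t.max(),m+w*(t.min()+t.max())/2,Z[rr].max())
    b=(Z>.1)&(Z<.12)&near(.75,.07,.1)&(S<60); print(' tin',rect(X[b]))
E
```

```text
xt rim (array([ 531.1, -227.4]), array([198.7, 258.8]), 5.1, 1648)
 cover (array([ 531.9, -228.2]), array([170.2, 220.7]), 5.1, 4326)
 pad (array([ 521.2, -218.6]), array([60.6, 24.2]), 85.1, 255) [ 0.5207 -0.2186  0.2222]
 cups (array([ 520. , -220.1]), array([166.4,  57. ]), 85.6, 324)
 stripes 90 [ 0.5287 -0.2377] -164.98806526310295 15.011934736897047
 yellow 0
 rail [0.5436 0.2551] [-0.376   0.9266] [0.5997 0.1169] [0.4867 0.3954] [0.5432 0.2562] 0.17269008862780258
 tin (array([762.3,  66.3]), array([91.5, 92.8]), 55.6, 980)
xs rim (array([ 473. , -236.5]), array([320.3, 262.6]), 5.2, 2134)
 cover (array([ 532.1, -231.4]), array([171.2, 221.9]), 5.5, 4556)
 pad (array([ 522.9, -222.7]), array([64.2, 25.1]), 87.7, 295) [ 0.5248 -0.2267  0.2223]
 cups (array([ 522.7, -225.2]), array([165.4,  58.8]), 85.8, 516)
 stripes 91 [ 0.5381 -0.2326] -169.97406303999355 10.025936960006447
 yellow (array([ 527.5, -209.2]), array([24.4, 87.1]), 13.0, 155)
 rail [0.5523 0.2352] [ 0.3769 -0.9263] [0.4917 0.3842] [0.6024 0.112 ] [0.547  0.2481] 0.17158584915250688
 tin (array([763.9,  63. ]), array([92.7, 93.5]), 15.8, 1021)
```

{"op": "move_arm", "data": {
  "commands": [
    [0,0,-0.4,0,0,-0.91,0],
    [0,0,-0.4,0,0,-0.91,0],
    [0,0,-0.4,0,0,-0.91,0],
    [0,0,-0.4,0,0,-0.91,0],
    [0,0,-0.4,0,0,-0.91,0],
    [0,0,-0.4,0,0,-0.91,0],
    [0,0,-0.4,0,0,-0.91,0],
    [0,0,-0.4,0,0,-0.91,0],
    [0,0,-0.4,0,0,-0.91,0]
  ]
}}

```text
clock: 1.0
tool_pos: [0.2476, -0.6811, 0.3195]
eef_rot: [-0.0, 0.733, 0.681, 0.0]
wrist_force: [-0.3, 0.3, 0.2]
opening: 0.0926
grasp_force: 0.0
```

{"op": "move_arm", "data": {
  "commands": [
    [0.8,0.395,0,0,0,0,0],
    [0.8,0.395,0,0,0,0,0],
    [0.8,0.395,0,0,0,0,0],
    [0.8,0.395,0,0,0,0,0],
    [0.8,0.395,0,0,0,0,0],
    [0.8,0.395,0,0,0,0,0],
    [0.8,0.395,0,0,0,0,0],
    [0.8,0.395,0,0,0,0,0],
    [0.8,0.395,0,0,0,0,0],
    [0.8,0.395,0,0,0,0,0],
    [0.8,0.395,0,0,0,0,0],
    [0.8,0.395,0,0,0,0,0]
  ]
}}

```text
clock: 2.2
tool_pos: [0.3851, -0.4501, 0.3195]
eef_rot: [-0.0, 0.734, 0.679, -0.0]
wrist_force: [0.1, -0.0, -0.2]
opening: 0.093
grasp_force: 0.0
```

{"op": "move_arm", "data": {
  "commands": [
    [0.8,0.395,0,0,0,0,0],
    [0.8,0.395,0,0,0,0,0],
    [0.8,0.395,0,0,0,0,0],
    [0.8,0.395,0,0,0,0,0],
    [0.8,0.395,0,0,0,0,0],
    [0.8,0.395,0,0,0,0,0],
    [0.8,0.395,0,0,0,0,0],
    [0.8,0.395,0,0,0,0,0],
    [0.8,0.395,0,0,0,0,0],
    [0.8,0.395,0,0,0,0,0],
    [0.8,0.395,0,0,0,0,0],
    [0,0,0,0,0,0,0]
  ]
}}

```text
clock: 3.4
tool_pos: [0.5117, -0.2371, 0.3197]
eef_rot: [-0.0, 0.733, 0.68, 0.001]
wrist_force: [0.2, 0.5, -0.1]
opening: 0.0931
grasp_force: 0.0
```

```bash
cat >> h.py <<'E'
from scipy.spatial.transform import Rotation as Rot
np.set_printoptions(precision=4,suppress=True)
def rect(P):
    if len(P)<5: return len(P)
    c,s,a=cv2.minAreaRect((P[:,:2]*1000).astype(np.float32)); return np.round(c,1),np.round(s,1),round(a,1),len(P)
def go(target,yawy=None):
    s=r.state(); q=s['eef_rot']; R=Rot.from_quat([q[1],q[2],q[3],q[0]]).as_matrix()
    print('tcp',s['tool_pos'],'tool y yaw',np.degrees(np.arctan2(R[1,1],R[0,1])),'tilt',np.degrees(np.arccos(-R[2,2])),'q7',s['qpos'][6],'F',s['wrist_force'])
    a=np.degrees(np.arctan2(R[1,1],R[0,1])); print(' go units', R.T@(np.array(target)-s['tool_pos'])/.025, '' if yawy is None else ('rz',-((yawy-a+180)%360-180)/8))
E
python3 - <<'E'
from h import *
p,d,m=snap('wrist'); X=pts(d,m); Z=X[...,2]
c=np.array((.522,-.22)); n=np.hypot(X[...,0]-c[0],X[...,1]-c[1])<.13
pd=n&(Z>.212)&(Z<.24); print(rect(X[pd]),np.median(X[pd],0))
hsv=cv2.cvtColor(p,cv2.COLOR_RGB2HSV); H,S,V=[hsv[...,i].astype(int) for i in range(3)]
cu=n&((H<6)|(H>172))&(S>90)&(Z>.12); print('cups',rect(X[cu]))
go((.521,-.2195,.214),-4.4)
save('w1.png',p)
E
```

```text
(array([ 522.6, -221.4]), array([52.3, 23.1]), 85.6, 1173) [ 0.5222 -0.2213  0.2219]
cups (array([ 522.1, -222.3]), array([161.9,  58.3]), 85.8, 1135)
tcp [ 0.5107 -0.239   0.3195] tool y yaw -4.329146466978039 tilt 0.019160088472830957 q7 0.07557724631212052 F [ 0.2055 -0.0608  0.9003]
 go units [0.8056 0.3515 4.2212] ('rz', np.float64(0.00885669162774505))
```

View pics/w1.png

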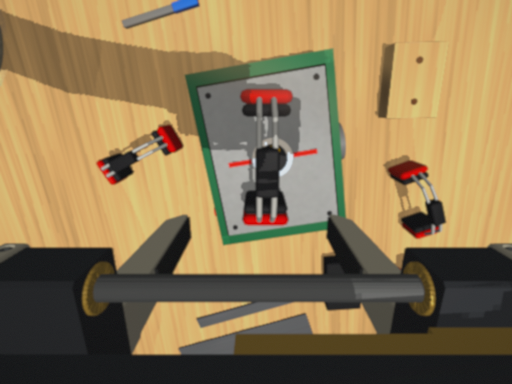

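The crop confirms the choice. The pad of the tall muffs on the cover is at (267,170), and the small pairs are at (140,155) and (420,195). I'm descending to grip it.

{"op": "move_arm", "data": {
  "commands": [
    [0.75,0.4,0,0,0,0,0],
    [0,0,0.8,0,0,0,0],
    [0,0,0.8,0,0,0,0],
    [0,0,0.8,0,0,0,0],
    [0,0,0.8,0,0,0,0],
    [0,0,0.6,0,0,0,0],
    [0,0,0.4,0,0,0,0],
    [0,0,0,0,0,0,0],
    [0,0,0,0,0,0,0]
  ]
}}

```text
clock: 4.35
tool_pos: [0.5217, -0.2231, 0.2149]
eef_rot: [0.0, 0.734, 0.679, -0.0]
wrist_force: [-0.3, -0.2, 1.0]
opening: 0.0925
grasp_force: 0.0
```

{"op": "move_arm", "data": {
  "commands": [
    [0,0,0,0,0,0,255],
    [0,0,0,0,0,0,255],
    [0,0,0,0,0,0,255],
    [0,0,0,0,0,0,255],
    [0,0,0,0,0,0,255],
    [0,0,0,0,0,0,255],
    [0,0,0,0,0,0,255],
    [0,0,0,0,0,0,255]
  ]
}}

```text
clock: 5.15
tool_pos: [0.5217, -0.2226, 0.2146]
eef_rot: [-0.0, 0.734, 0.679, -0.0]
wrist_force: [0.2, 0.8, -0.0]
opening: 0.0335
grasp_force: 0.0
```

{"op": "move_arm", "data": {
  "commands": [
    [0,0,0,0,0,0,255],
    [0,0,0,0,0,0,255],
    [0,0,0,0,0,0,255],
    [0,0,0,0,0,0,255],
    [0,0,-0.1,0,0,0,255]
  ]
}}

```text
clock: 5.65
tool_pos: [0.5214, -0.2226, 0.2168]
eef_rot: [-0.0, 0.734, 0.679, -0.0]
wrist_force: [-0.6, 0.4, -2.1]
opening: 0.0237
grasp_force: 30.0
```

{"op": "move_arm", "data": {
  "commands": [
    [0,0,-0.3,0,0,0,255],
    [0,0,-0.6,0,0,0,255],
    [0,0,-0.9,0,0,0,255],
    [0,0,-0.9,0,0,0,255],
    [0,0,-0.9,0,0,0,255],
    [0,0,-0.7,0,0,0,255],
    [0,0,-0.4,0,0,0,255]
  ]
}}

```text
clock: 6.35
tool_pos: [0.522, -0.2226, 0.3366]
eef_rot: [0.001, 0.734, 0.679, 0.0]
wrist_force: [-0.3, -0.2, -1.6]
opening: 0.0237
grasp_force: 30.0
```

{"op": "move_arm", "data": {
  "commands": [
    [0,0,0,0,0,0.47,255],
    [0,0,0,0,0,0.83,255],
    [0,0,0,0,0,0.83,255],
    [0,0,0,0,0,0.83,255],
    [0,0,0,0,0,0.83,255],
    [0,0,0,0,0,0.83,255],
    [0,0,0,0,0,0.83,255],
    [0,0,0,0,0,0.83,255],
    [0,0,0,0,0,0.83,255],
    [0,0,0,0,0,0.83,255],
    [0,0,0,0,0,0,255],
    [0,0,0,0,0,0,255]
  ]
}}

```text
clock: 7.55
tool_pos: [0.5216, -0.2224, 0.3345]
eef_rot: [-0.0, 0.981, 0.193, -0.0]
wrist_force: [-0.0, 1.0, -2.2]
opening: 0.0239
grasp_force: 30.0
```

```bash
python3 - <<'E'
from h import *
go((.544,.2545,.336),-67.9)
p,d,m=snap('top'); X=pts(d,m); Z=X[...,2]
rr=(Z>.155)&(Z<.18)&(X[...,1]>.05)&(X[...,1]<.6)&(X[...,0]>.35)&(X[...,0]<.8); P=X[rr][:,:2]
m_=P.mean(0); w=np.linalg.svd(P-m_,full_matrices=0)[2][0]; print(m_,np.degrees(np.arctan2(w[1],w[0])))
# fastener: yellow on the uncovered cover
hsv=cv2.cvtColor(p,cv2.COLOR_RGB2HSV); H,S,V=[hsv[...,i].astype(int) for i in range(3)]
n=np.hypot(X[...,0]-.531,X[...,1]+.228)<.06
ye=n&(H>15)&(H<35)&(S>90)&(Z>.11)&(Z<.15); print('yellow',rect(X[ye]))
E
```

```text
tcp [ 0.5216 -0.2224  0.3345] tool y yaw -67.79939914243685 tilt 0.02498280650246787 q7 -0.9639378149056225 F [-0.0087  1.0119 -2.2256]
 go units [  8.0373 -17.3235  -0.0591] ('rz', np.float64(0.012575107195395674))
[0.5436 0.2549] 112.0714926214881
yellow (array([ 531.3, -229.2]), array([28. , 13.1]), 81.0, 53)
```

{"op": "move_arm", "data": {
  "commands": [
    [0.15,-0.32,0,0,0,0,255],
    [0.3,-0.65,0,0,0,0,255],
    [0.4,-0.86,0,0,0,0,255],
    [0.4,-0.86,0,0,0,0,255],
    [0.4,-0.86,0,0,0,0,255],
    [0.4,-0.86,0,0,0,0,255],
    [0.4,-0.86,0,0,0,0,255],
    [0.4,-0.86,0,0,0,0,255],
    [0.4,-0.86,0,0,0,0,255],
    [0.4,-0.86,0,0,0,0,255],
    [0.4,-0.86,0,0,0,0,255]
  ]
}}

```text
clock: 8.7
tool_pos: [0.5338, 0.0187, 0.3347]
eef_rot: [-0.0, 0.981, 0.192, 0.0]
wrist_force: [0.9, 0.1, -2.3]
opening: 0.0241
grasp_force: 30.0
```

{"op": "move_arm", "data": {
  "commands": [
    [0.4,-0.86,0,0,0,0,255],
    [0.4,-0.86,0,0,0,0,255],
    [0.4,-0.86,0,0,0,0,255],
    [0.4,-0.86,0,0,0,0,255],
    [0.4,-0.86,0,0,0,0,255],
    [0.4,-0.86,0,0,0,0,255],
    [0.4,-0.86,0,0,0,0,255],
    [0.4,-0.86,0,0,0,0,255],
    [0.4,-0.86,0,0,0,0,255],
    [0.2,-0.45,0,0,0,0,255],
    [0.1,-0.2,0,0,0,0,255],
    [0,0,0,0,0,0,255]
  ]
}}

```text
clock: 9.9
tool_pos: [0.5457, 0.2483, 0.3344]
eef_rot: [0.0, 0.982, 0.191, -0.0]
wrist_force: [-0.6, -0.4, -1.4]
opening: 0.0237
grasp_force: 30.0
```

```bash
python3 - <<'E'
from h import *
go((.544,.2545,.336),-67.9)
p,d,m=snap('wrist'); save('w2.png',p); X=pts(d,m); Z=X[...,2]
rr=(Z>.145)&(Z<.18)&(np.hypot(X[...,0]-.544,X[...,1]-.2545)<.12); P=X[rr]
if len(P): m_=P.mean(0); w=np.linalg.svd(P[:,:2]-m_[:2],full_matrices=0)[2][0]; print(len(P),m_,w,np.degrees(np.arctan2(w[1],w[0])),'signed dist of tcp',np.cross(w,r.state()['tool_pos'][:2]-m_[:2]))
p,d,m=snap('scene'); save('s2.png',cv2.resize(p[20:240,170:430],None,fx=3,fy=2.7))
E
```

```text
tcp [0.5457 0.2483 0.3344] tool y yaw -67.9563066912485 tilt 0.023928563656732137 q7 -1.8661424089173506 F [-0.5565 -0.4398 -1.4245]
 go units [ 0.0276 -0.2544 -0.063 ] ('rz', np.float64(-0.007038336406061774))
2259 [0.5464 0.2563 0.1651] [ 0.3754 -0.9269] -67.95104143976863 signed dist of tcp -0.003767891275361341<stdin>:5: DeprecationWarning: Arrays of 2-dimensional vectors are deprecated. Use arrays of 3-dimensional vectors instead. (deprecated in NumPy 2.0)
```

View pics/s2.png

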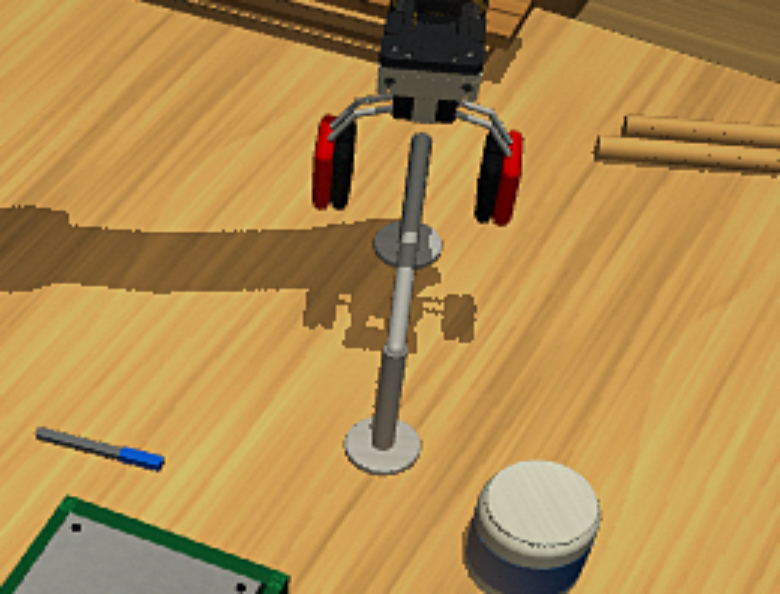

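View pics/w2.png

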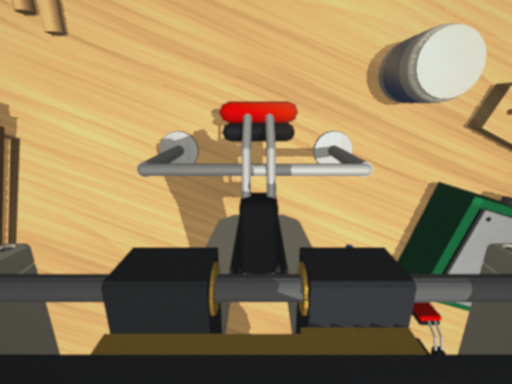

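The grip is good, and the muffs straddle the rail: cups at (333,165) and (500,175) in the scene crop, rail at (410,200) between them. I'm lowering them.

{"op": "move_arm", "data": {
  "commands": [
    [0.05,-0.25,0,0,0,0,255],
    [0,0,0.4,0,0,0,255],
    [0,0,0.8,0,0,0,255],
    [0,0,0.8,0,0,0,255],
    [0,0,0.8,0,0,0,255],
    [0,0,0.8,0,0,0,255],
    [0,0,0.8,0,0,0,255],
    [0,0,0.6,0,0,0,255],
    [0,0,0.4,0,0,0,255],
    [0,0,0.2,0,0,0,255],
    [0,0,0,0,0,0,255]
  ]
}}

```text
clock: 11.1
tool_pos: [0.5446, 0.2543, 0.1941]
eef_rot: [0.0, 0.982, 0.191, -0.0]
wrist_force: [0.6, 0.6, -1.7]
opening: 0.0236
grasp_force: 30.0
```

{"op": "move_arm", "data": {
  "commands": [
    [0,0,0.1,0,0,0,255],
    [0,0,0.1,0,0,0,255],
    [0,0,0,0,0,0,255]
  ]
}}

```text
clock: 11.4
tool_pos: [0.5448, 0.2544, 0.1897]
eef_rot: [-0.0, 0.982, 0.191, 0.0]
wrist_force: [-0.5, 0.5, -0.8]
opening: 0.0237
grasp_force: 30.0
```

{"op": "move_arm", "data": {
  "commands": [
    [0,0,0.1,0,0,0,255],
    [0,0,0,0,0,0,255]
  ]
}}

```text
clock: 11.6
tool_pos: [0.5447, 0.2544, 0.187]
eef_rot: [0.0, 0.982, 0.191, -0.0]
wrist_force: [0.1, 0.3, -2.3]
opening: 0.0235
grasp_force: 30.0
```

{"op": "move_arm", "data": {
  "commands": [
    [0,0,0.1,0,0,0,255],
    [0,0,0,0,0,0,255]
  ]
}}

```text
clock: 11.8
tool_pos: [0.5446, 0.2544, 0.1843]
eef_rot: [0.0, 0.982, 0.191, -0.0]
wrist_force: [-0.1, 0.3, -1.9]
opening: 0.0239
grasp_force: 30.0
```

{"op": "move_arm", "data": {
  "commands": [
    [0,0,0.06,0,0,0,255],
    [0,0,0,0,0,0,255]
  ]
}}

```text
clock: 12.0
tool_pos: [0.5448, 0.2545, 0.1835]
eef_rot: [0.0, 0.982, 0.191, 0.0]
wrist_force: [-1.9, -0.4, 2.2]
opening: 0.0237
grasp_force: 30.0
```

{"op": "move_arm", "data": {
  "commands": [
    [0,0,0.04,0,0,0,255],
    [0,0,0,0,0,0,255]
  ]
}}

```text
clock: 12.2
tool_pos: [0.5449, 0.2545, 0.1833]
eef_rot: [0.0, 0.982, 0.191, 0.0]
wrist_force: [-3.3, -2.5, 12.0]
opening: 0.0238
grasp_force: 30.0
```

{"op": "move_arm", "data": {
  "commands": [
    [0,0,-0.05,0,0,0,255],
    [0,0,0,0,0,0,255],
    [0,0,0,0,0,0,180],
    [0,0,0,0,0,0,150],
    [0,0,0,0,0,0,120],
    [0,0,0,0,0,0,90],
    [0,0,0,0,0,0,60],
    [0,0,0,0,0,0,60],
    [0,0,0,0,0,0,60],
    [0,0,0,0,0,0,60]
  ]
}}

```text
clock: 13.2
tool_pos: [0.5448, 0.2544, 0.1834]
eef_rot: [-0.0, 0.982, 0.191, 0.0]
wrist_force: [-0.2, -0.2, -0.2]
opening: 0.0709
grasp_force: 0.0
```

{"op": "move_arm", "data": {
  "commands": [
    [0,0,-0.3,0,0,0,60],
    [0,0,-0.8,0,0,0,60],
    [0,0,-0.9,0,0,0,60],
    [0,0,-0.9,0,0,0,60],
    [0,0,-0.9,0,0,0,60],
    [0,0,0,0,0,0,60]
  ]
}}

```text
clock: 13.8
tool_pos: [0.546, 0.2553, 0.2819]
eef_rot: [-0.001, 0.982, 0.191, 0.003]
wrist_force: [0.4, 0.3, 0.9]
opening: 0.0712
grasp_force: 0.0
```

```bash
python3 - <<'E'
from h import *
p,d,m=snap('scene'); save('s3.png',cv2.resize(p[20:240,170:430],None,fx=3,fy=2.7)); X=pts(d,m)
p,d,m=snap('top'); X=pts(d,m); Z=X[...,2]
hsv=cv2.cvtColor(p,cv2.COLOR_RGB2HSV); H,S,V=[hsv[...,i].astype(int) for i in range(3)]
n=np.hypot(X[...,0]-.531,X[...,1]+.228)<.06
ye=n&(H>15)&(H<35)&(S>90)&(Z>.105)&(Z<.15)
P=X[ye]; t=P[P[:,2]>.128]; print('yellow',rect(P),rect(t),np.median(P[:,2]),P[:,2].max())
go((.5315,-.2285,.26))
E
```

```text
yellow (array([ 533.9, -226.8]), array([37.2, 18.2]), 83.3, 106) (array([ 531.9, -226.9]), array([36.9, 13.3]), 81.5, 84) 0.13246790459751667 0.13677576542807882
tcp [0.5448 0.2544 0.2789] tool y yaw -68.02069729963975 tilt 0.06241965449549118 q7 -1.9062846127012658 F [ 0.2564  0.4974 -0.3681]
 go units [-7.7236 17.7127  0.7483]
```

View pics/s3.png

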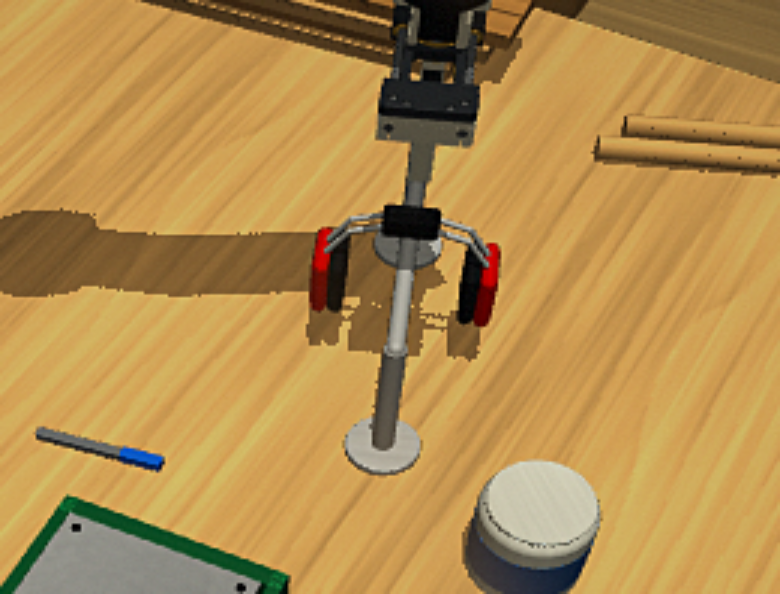

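The muffs hang level, with the pad at (412,220) on the rail, and nothing else has moved. Next is the fastener: wing at about 81.5° in world axes, housing x at 5.1°, so it needs about 76° clockwise.

{"op": "move_arm", "data": {
  "commands": [
    [0,0,0,0,0,-0.5,60],
    [0,0,0,0,0,-0.87,60],
    [0,0,0,0,0,-0.87,60],
    [0,0,0,0,0,-0.87,60],
    [0,0,0,0,0,-0.87,60],
    [0,0,0,0,0,-0.87,60],
    [0,0,0,0,0,-0.87,60],
    [0,0,0,0,0,-0.87,60],
    [0,0,0,0,0,-0.85,60],
    [0,0,0,0,0,0,60]
  ]
}}

```text
clock: 14.9
tool_pos: [0.5443, 0.254, 0.2771]
eef_rot: [-0.0, 0.757, 0.653, -0.001]
wrist_force: [0.2, -0.4, -0.1]
opening: 0.0708
grasp_force: 0.0
```

{"op": "move_arm", "data": {
  "commands": [
    [-0.5,0.06,0,0,0,0,60],
    [-0.9,0.11,0,0,0,0,60],
    [-0.9,0.11,0,0,0,0,60],
    [-0.9,0.11,0,0,0,0,60],
    [-0.9,0.11,0,0,0,0,60],
    [-0.9,0.11,0,0,0,0,60],
    [-0.9,0.11,0,0,0,0,60],
    [-0.9,0.11,0,0,0,0,60],
    [-0.9,0.11,0,0,0,0,60],
    [-0.9,0.11,0,0,0,0,60],
    [-0.9,0.11,0,0,0,0,60]
  ]
}}

```text
clock: 16.0
tool_pos: [0.5377, 0.0133, 0.2781]
eef_rot: [0.0, 0.759, 0.651, -0.0]
wrist_force: [-0.2, 0.0, -0.1]
opening: 0.0712
grasp_force: 0.0
```

{"op": "move_arm", "data": {
  "commands": [
    [-0.9,0.11,0,0,0,0,60],
    [-0.9,0.11,0,0,0,0,60],
    [-0.9,0.11,0,0,0,0,60],
    [-0.9,0.11,0,0,0,0,60],
    [-0.9,0.11,0,0,0,0,60],
    [-0.9,0.11,0,0,0,0,60],
    [-0.9,0.11,0,0,0,0,60],
    [-0.9,0.11,0,0,0,0,60],
    [-0.9,0.11,0,0,0,0,60],
    [-0.9,0.11,0,0,0,0,60],
    [-0.4,0.05,0,0,0,0,60],
    [0,0,0,0,0,0,60]
  ]
}}

```text
clock: 17.2
tool_pos: [0.5313, -0.223, 0.278]
eef_rot: [-0.0, 0.759, 0.651, -0.0]
wrist_force: [0.0, 0.0, -0.5]
opening: 0.0713
grasp_force: 0.0
```

```bash
python3 - <<'E'
from h import *
p,d,m=snap('wrist'); X=pts(d,m); Z=X[...,2]
hsv=cv2.cvtColor(p,cv2.COLOR_RGB2HSV); H,S,V=[hsv[...,i].astype(int) for i in range(3)]
n=np.hypot(X[...,0]-.531,X[...,1]+.228)<.05
ye=n&(H>15)&(H<35)&(S>90)&(Z>.108)&(Z<.15)
t=X[ye&(Z>.13)]; print('yellow',rect(X[ye]),rect(t),np.median(t[:,2]))
save('w3.png',p)
go((.532,-.2275,.118),-8.5)
st=((H<6)|(H>172))&(S>90)&(np.hypot(X[...,0]-.531,X[...,1]+.228)<.09)&(Z<.11); P=X[st][:,:2];w=np.linalg.svd(P-P.mean(0),full_matrices=0)[2][0]; print('stripe',P.mean(0),np.degrees(np.arctan2(w[1],w[0]))%180)
E
```

```text
yellow (array([ 533.1, -230.1]), array([38.4, 12.9]), 81.1, 389) (array([ 533. , -230.5]), array([37.7, 12.8]), 81.0, 346) 0.1330002178988975
tcp [ 0.5316 -0.2215  0.2781] tool y yaw -8.626102266480494 tilt 0.033878599145078736 q7 -0.14819959026098575 F [0.0977 1.1131 0.3533]
 go units [-0.2368  0.0539  6.4048] ('rz', np.float64(-0.015762783310062645))
stripe [ 0.5343 -0.231 ] 5.122933468420797
```

View pics/w3.png

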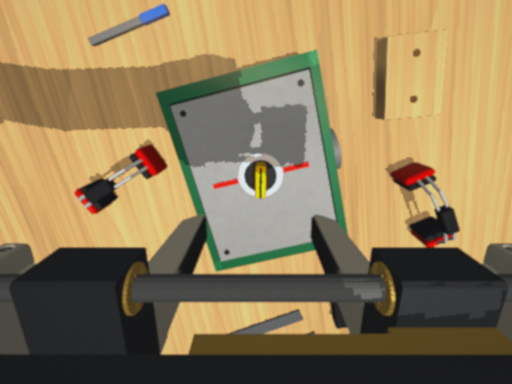

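The wing is at (260,180), lying across the red stripes (215,185)–(308,165) as expected. I'm descending to grip it.

{"op": "move_arm", "data": {
  "commands": [
    [-0.31,0.09,0.4,0,0,0,60],
    [0,0,0.9,0,0,0,60],
    [0,0,0.9,0,0,0,60],
    [0,0,0.9,0,0,0,60],
    [0,0,0.9,0,0,0,60],
    [0,0,0.9,0,0,0,60],
    [0,0,0.7,0,0,0,60],
    [0,0,0.5,0,0,0,60],
    [0,0,0.2,0,0,0,60],
    [0,0,0,0,0,0,60],
    [0,0,0,0,0,0,60]
  ]
}}

```text
clock: 18.35
tool_pos: [0.5336, -0.2293, 0.1214]
eef_rot: [0.0, 0.757, 0.653, 0.0]
wrist_force: [-0.3, 1.2, 0.6]
opening: 0.0712
grasp_force: 0.0
```

{"op": "move_arm", "data": {
  "commands": [
    [0,0,0,0,0,0,255],
    [0,0,0,0,0,0,255],
    [0,0,0,0,0,0,255],
    [0,0,0,0,0,0,255],
    [0,0,0,0,0,0,255],
    [0,0,0,0,0,0,255],
    [0,0,0,0,0,0,255],
    [0,0,0,0,0,0,255],
    [0,0,0,0,0,0,255],
    [0,0,0,0,0,0,255],
    [0,0,0,0,0,0,255]
  ]
}}

```text
clock: 19.45
tool_pos: [0.5326, -0.2293, 0.1208]
eef_rot: [-0.0, 0.758, 0.653, -0.0]
wrist_force: [-3.9, 0.5, 3.1]
opening: 0.0125
grasp_force: 30.0
```

{"op": "move_arm", "data": {
  "commands": [
    [0,-0.03,0,0,0,0.4,255],
    [0,0,0,0,0,0.83,255],
    [0,0,0,0,0,0.83,255],
    [0,0,0,0,0,0.83,255],
    [0,0,0,0,0,0.83,255],
    [0,0,0,0,0,0.83,255]
  ]
}}

```text
clock: 20.05
tool_pos: [0.5332, -0.2296, 0.1208]
eef_rot: [0.001, 0.924, 0.382, 0.001]
wrist_force: [0.7, -1.6, -2.4]
opening: 0.013
grasp_force: 30.0
```

{"op": "move_arm", "data": {
  "commands": [
    [0,0,0,0,0,0.83,255],
    [0,0,0,0,0,0.83,255],
    [0,0,0,0,0,0.83,255],
    [0,0,0,0,0,0.83,255],
    [0,0,0,0,0,0.83,255],
    [0,0,0,0,0,0.83,255],
    [0,0,0,0,0,0,255],
    [0,0,0,0,0,0,255]
  ]
}}

```text
clock: 20.85
tool_pos: [0.5335, -0.2304, 0.1209]
eef_rot: [0.001, 0.999, 0.047, 0.001]
wrist_force: [1.8, -5.4, -4.2]
opening: 0.0126
grasp_force: 30.0
```

```bash
python3 - <<'E'
from h import *
p,d,m=snap('wrist'); save('w4.png',p)
go((.5325,-.2295,.105),5.1-90); print(r.state()['wrist_torque'],r.state()['opening'])
E
```

```text
tcp [ 0.5335 -0.2304  0.1209] tool y yaw -84.58474144483725 tilt 0.1499125339518496 q7 -1.2624376926200584 F [ 2.7881 -4.3302 -4.2464]
 go units [-0.0378 -0.0407  0.6344] ('rz', np.float64(0.03940731939534459))
[-1.1062 -0.5212 -0.0593] 0.012912439437073655
```

View pics/w4.png

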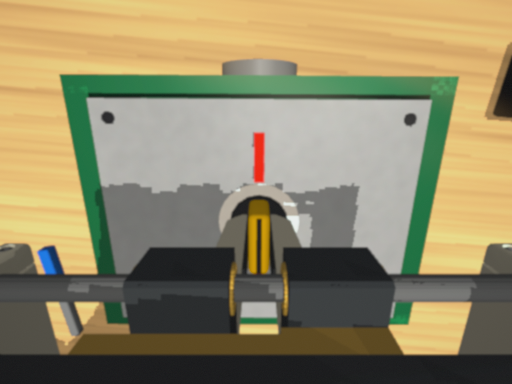

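Wing (260,235) is in line with the stripe (259,160). I'm pressing down in steps.

{"op": "move_arm", "data": {
  "commands": [
    [-0.02,0.04,0.08,0,0,0,255],
    [0,0,0.08,0,0,0,255],
    [0,0,0.08,0,0,0,255],
    [0,0,0,0,0,0,255]
  ]
}}

```text
clock: 21.3
tool_pos: [0.5335, -0.2305, 0.1156]
eef_rot: [0.0, 0.999, 0.047, 0.001]
wrist_force: [1.9, -1.1, 8.8]
opening: 0.0126
grasp_force: 30.0
```

{"op": "move_arm", "data": {
  "commands": [
    [0,0,0.06,0,0,0,255],
    [0,0,0,0,0,0,255]
  ]
}}

```text
clock: 21.5
tool_pos: [0.5335, -0.2305, 0.1143]
eef_rot: [0.0, 0.999, 0.047, 0.002]
wrist_force: [0.6, -0.5, 10.0]
opening: 0.0129
grasp_force: 30.0
```

{"op": "move_arm", "data": {
  "commands": [
    [0,0,0.06,0,0,0,255],
    [0,0,0,0,0,0,255]
  ]
}}

```text
clock: 21.7
tool_pos: [0.5335, -0.2305, 0.1129]
eef_rot: [0.0, 0.999, 0.047, 0.002]
wrist_force: [1.4, -0.7, 10.8]
opening: 0.0128
grasp_force: 30.0
```

{"op": "move_arm", "data": {
  "commands": [
    [0,0,0.05,0,0,0,255],
    [0,0,0,0,0,0,255]
  ]
}}

```text
clock: 21.9
tool_pos: [0.5336, -0.2305, 0.1126]
eef_rot: [0.001, 0.999, 0.047, 0.002]
wrist_force: [-1.7, 0.5, 21.5]
opening: 0.013
grasp_force: 30.0
```

{"op": "move_arm", "data": {
  "commands": [
    [0,0,0.04,0,0,0,255],
    [0,0,0,0,0,0,255]
  ]
}}

```text
clock: 22.1
tool_pos: [0.5336, -0.2305, 0.1124]
eef_rot: [0.001, 0.999, 0.047, 0.002]
wrist_force: [-3.3, 1.1, 29.8]
opening: 0.0126
grasp_force: 30.0
```

{"op": "move_arm", "data": {
  "commands": [
    [0,0,-0.03,0,0,0,255],
    [0,0,0,0,0,0,255],
    [0,0,0,0,0,0,255],
    [0,0,0,0,0,0,255]
  ]
}}

```text
clock: 22.5
tool_pos: [0.5336, -0.2305, 0.1125]
eef_rot: [0.001, 0.999, 0.047, 0.002]
wrist_force: [-1.7, 0.4, 21.6]
opening: 0.0125
grasp_force: 30.0
```

```bash
python3 - <<'E'
from h import *
p,d,m=snap('scene'); save('s5.png',cv2.resize(p,(768,576)))
for n in ('scene','wrist'):
    p,d,m=snap(n); X=pts(d,m); hsv=cv2.cvtColor(p,cv2.COLOR_RGB2HSV); H,S,V=[hsv[...,i].astype(int) for i in range(3)]; Z=X[...,2]
    a=np.radians(5.1); D=X[...,:2]-(.532,-.229); u=D@[np.cos(a),np.sin(a)]; v=D@[-np.sin(a),np.cos(a)]
    c=(abs(u)<.08)&(abs(v)<.1)&(np.hypot(u,v)>.03)&(Z>.08)&(Z<.105)
    g=(abs(u)<.098)&(abs(v)<.128)&((abs(u)>.088)|(abs(v)>.114))&(Z>.08)&(Z<.105)
    print(n,'cover z',np.median(Z[c]),'rim z',np.median(Z[g]),c.sum(),g.sum())
go((.5325,-.2295,.105),5.1-90)
E
```

```text
scene cover z 0.09016327702139813 rim z 0.08995660337309824 3349 1443
wrist cover z 0.08916137107528152 rim z 0.08910971193394689 36658 15698
tcp [ 0.5336 -0.2305  0.1125] tool y yaw -84.61782289746934 tilt 0.224152933529072 q7 -1.2642244177295956 F [-1.2542  0.462  22.4365]
 go units [-0.0409 -0.0436  0.2998] ('rz', np.float64(0.0352721378163352))
```

View pics/s5.png

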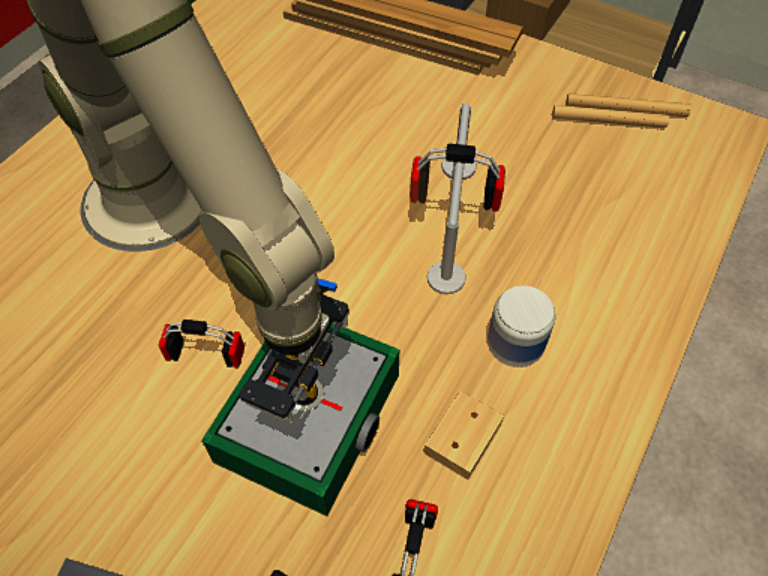

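The muffs hang at (460,155) and the cover is level with the rim at about 22 N. The tin (522,325), offcut (465,433) and pen are where they were. I'm handing the job in.

```bash
python3 -c "
from plant import r
print(r.close_job())"
```

```text
the job is handed in; nothing more can be done
None
```

The ear defenders hang on the rail, released; the fastener is lined up with the red marks, and the arm is holding the cover flush with the rim at about 22 N for your screws, with the tin, offcut and pen left where they were.

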